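Rivet the drying-rack bracket cover

TASK

Fasten the loose end of the drying-rack bracket's aluminium cover: take the push rivet whose center pin still stands up from the wooden holder and seat it, pin still up, fully home in the cover's empty hole. Then push its pin down flush with the rivet's head and let go; the cover settles on its rubber by an unknown amount as you press, so go by feel, keep under 22 N, and leave the other fasteners and the screwdriver where they are.

Things in the scene. Friction and masses are not known exactly. Their poses are not given: they have to be found in the camera images.
- rivet: unused push rivet, black plastic, 24 g: round head 22 mm wide, 8 mm tall; shank below it 10 mm wide, 16 mm long, its last 5 mm tapering to 6 mm; center pin 9 mm wide, standing 5 to 7 mm above the head. Origin: centre of the head's underside; z up the axis. Starts upright in one of the holder's holes, head on the holder's top. Grip the head from above, fingertips 1 to 2 mm above its underside
- pin (a joint): how far the rivet's center pin is pushed in, in m: 0 = stands 7 mm above the head, 0.007 = flush with the head's top (end of travel). It slides stiffly, at about 12 N, and stays where it is left
- hole (a point): centre of the mouth of the cover's empty hole, at the cover's top face, 43 to 69 mm above the work surface. Hole 11.5 mm in diameter, vertical, right through the 6 mm cover, with free space for the shank below. Same orientation as the cover
- cover: level aluminium strip 56 mm (x) by 164 mm (y) by 6 mm on rubber seats in a steel channel; origin: centre of its underside. Empty hole 50 mm to +y; at 50 mm to -y an equal rivet is already set. Pressed with over about 6 N it settles for good by an unknown 1 to 14 mm until its seats bottom; it also springs 1 mm per 8 N. So where a pin ends up flush can only be felt
- holder: fixed wooden block 56 mm (x) by 160 mm (y) by 30 mm high, with a row of three vertical holes 14 mm wide at -50, 0 and +50 mm along its y; origin: centre of its underside. It may be on either side, left or right, with the bracket on the other
- spent: used rivet standing in the holder: same head and shank as the rivet but with its pin flush. Not to be used. Origin as the rivet's
- plug: blanking plug standing in the holder: same shank, head 22 mm wide, domed, 16 mm tall, no pin. Not to be used. Origin as the rivet's
- driver: screwdriver 170 mm long lying on the counter between the bracket and the holder, along x; leave it

How it is judged:
On the way, in this order (a step that is already met when the one before it is completed fails the run):
1. the rivet is seated upright in the cover's empty hole, head within 2 mm of the cover, with its pin still standing up (horizontal distance between rivet and hole below 0.0025 m and z of rivet in the frame of hole between -0.003 and 0.002 m and angle between rivet's own z axis and vertical below 0.12 rad and value of joint pin below 0.004 m), for 0.2 s.
2. the pin is pushed in to within 1.5 mm of flush with the rivet still seated (value of joint pin above 0.0055 m and horizontal distance between rivet and hole below 0.0025 m and z of rivet in the frame of hole below 0.002 m), for 0.2 s.
At the end, for the whole second after the job is handed in: the rivet stands upright (within 7 degrees) in the cover's empty hole, its head within 2 mm of the cover and within 2.5 mm of the hole's centre, at rest, its pin within 1.5 mm of flush (all of step 2 and z of rivet in the frame of hole above -0.003 m and angle between rivet's own z axis and vertical below 0.12 rad and linear speed of rivet below 0.02 m/s); the robot touches nothing.
It fails at once if the cover is loaded with more than 22 N (contact force between cover and anything else above 22 N).
It fails at once if the used rivet, the plug or the screwdriver is moved by more than 20 mm (distance of any of spent, plug, driver from where it was at the start of the episode above 0.02 m).
It also fails if it takes over 54 s, if anything falls off the work surface, if the arm or the gripper's body presses on something with over 40 N, if the wrist force passes 120 N, or if a joint passes its speed limit or range.

ROBOT

A 6-joint arm with a two-finger parallel gripper is mounted at the origin on the work surface. World frame = base frame: x ahead of the robot, y to its left, z up, the work surface at z = 0. Lengths are in m, angles in rad, forces in N, time in s.
With the tool pointing down it reaches from about 0.325 to 0.9 m from the base axis. Payload 6.1 kg.
Tool frame: the origin (TCP) lies midway between the tips of the shut fingers; the grasp point (between the pads) lies manip.grip_depth behind it (manip.grip_depth is the distance from the TCP to the grasp point, in m); z points along the fingers, y is the line along which they close (so a half turn about z gives the same grasp; the last joint's range is limited). The gripper opens to 87 mm and grips with 3 to 60 N. Pads are 19 mm wide; open, the fingers measure 117 mm over their backs; the gripper's body (75 mm by 190 mm) begins 51 mm behind the grasp point.
Start: joints at [-1.287, 0.22, 1.526, -0, 1.395, -0.126], TCP at [0.249, -0.573, 0.223] pointing down, gripper open.
Joint ranges: [-2.98, 2.98], [-0.91, 2.08], [0.09, 2.57], [-1.24, 4.39], [0.2, 2.65], [-2.68, 2.68]. Speed limits (rad/s): [2.57, 2.57, 3.01, 3.14, 3.14, 3.14].

INTERFACE

Orientations are given as a unit quaternion [w, x, y, z].
In Python, from station import manip gives the robot as it stands.
- The arm moves only by the shell command python3 -m jog 'ROWS' [FORCE]. ROWS is JSON, a list that holds one entry, the list of rows, each a list of 7 numbers: the opening in per cent of the stroke, from 0 (shut) to 100 (fully open), then the shift along the world's x, y, z in mm, then the turn, a rotation vector about the world's x, y, z in degrees. In form: [[[fingers, dx, dy, dz, wx, wy, wz], ...]]. A call has 1 to 10 rows; each row is the pose to reach, as a shift and turn from the pose commanded when the call began; what a row does not reach only later rows make up. A row lasts 1/12 s, in which the tool goes at most 41.7 mm and 7.16 degrees, less where a joint would pass 70% of its speed; a pose out of reach is approached as far as the arm can. A call with a gripper value outside its range is refused whole. The fingers move at their own pace and stop on an object; FORCE is the grip in N (left out, the last holds). Time passes only in rows, so rows that repeat a pose let the fingers close. It gives the time, the measured TCP pose, the force, the opening and the grip force at its end, in the units of the state.
- manip.observe(): the state, without advancing time (a new reading comes with each control period).
- manip.grab_frame(name): name is "scene" or "top" or "wrist"; returns the picture (400x640x3 uint8, blue, green, red); there is no depth.
- manip.camera_info(name): a dict with "K" (3x3 intrinsics, pixels), "rvec" (rotation vector, rad) and "tvec" (3), from world to camera coordinates, as OpenCV has them. Camera axes: x right, y down, z forward; pixel columns grow to the right and rows downward; lengths in m; the calibration is good to about 2 mm. A picture is of the moment at which its call begins: read the wrist's pose just before it. camera_info takes no time and is no camera call; for the wrist camera it gives the pose at the moment of the call.
- manip.sign_off(): hands the job in; it is judged then, once.
The state is a dict: "time": time; "qpos": joint angles; "joint_velocities": joint speeds; "effort": joint torques, N m; "tool_pos": TCP position; "tool_rot": TCP orientation; "force": force on the tool from outside, world axes, zero at the start; "ft_torque": the same for the moment, N m; "width": finger opening in m; "finger_force": force on a finger pad.
Only numpy, scipy, OpenCV 4.12 (cv2) and the standard library are available. Lean on these libraries where they do the work, as an engineer would, in place of code of your own. Each camera call takes 0.05 s, during which the arm holds its last target. There are 200 camera calls.

## Working session

There is one attempt and no reset: what is moved stays moved. The work goes in short steps, Python scripts to look and compute and a shell command to move; the robot and the scene stay as the last step left them, time stands still between calls to the robot, and variables do not carry over. Pictures are saved under pics/ and viewed, at most 10 in all, crops included, and the job is handed in when it is done.

```bash
ls; mkdir -p pics; python3 - <<'E'
from station import manip
import cv2,numpy as np
s=manip.observe();print(s,manip.grip_depth)
for n in("top","scene"):
    cv2.imwrite(f"pics/{n}0.png",manip.grab_frame(n)); c=manip.camera_info(n)
    R=cv2.Rodrigues(np.array(c["rvec"]))[0]; print(n,c["K"],(-R.T@np.array(c["tvec"]).ravel()),R)
E
```

```text
pics
{'time': 0.0, 'qpos': array([-1.28709700e+00,  2.21219298e-01,  1.52761040e+00, -2.61020286e-05,
        1.39465616e+00, -1.26095156e-01]), 'joint_velocities': array([-0.00185989, -0.0026491 ,  0.00015804, -0.00101449, -0.00037944,
       -0.00078231]), 'effort': array([ 1.57661992e-05, -4.94609928e+01, -3.87375855e+01,  7.02588866e-02,
        5.70663123e-02, -1.47842502e-04]), 'tool_pos': array([ 0.24883297, -0.57266848,  0.22144184]), 'tool_rot': array([-9.42652572e-04,  9.79080991e-01,  2.03468710e-01, -8.73240315e-05]), 'force': array([-0.1654412 ,  0.04698805,  0.44823119]), 'ft_torque': array([-0.00296929, -0.00408596, -0.00138688]), 'finger_force': 0.0, 'width': 0.08744156025693552} 0.0187
top [[364.80956877   0.         320.94495336]
 [  0.         364.80956877 199.67502338]
 [  0.           0.           1.        ]] [0.37350497 0.00153016 0.7128508 ] [[-0.02942862 -0.99956637  0.00101758]
 [-0.97705106  0.02855085 -0.21108309]
 [ 0.2109625  -0.00720612 -0.97746759]]
scene [[385.84699453   0.         313.20013392]
 [  0.         385.84699453 197.91901634]
 [  0.           0.           1.        ]] [0.94212749 0.0340995  0.70705179] [[-0.11710812  0.99306612  0.01026535]
 [ 0.84230651  0.104795   -0.5287133 ]
 [-0.52612303 -0.05327005 -0.8487384 ]]
```

View pics/top0.png

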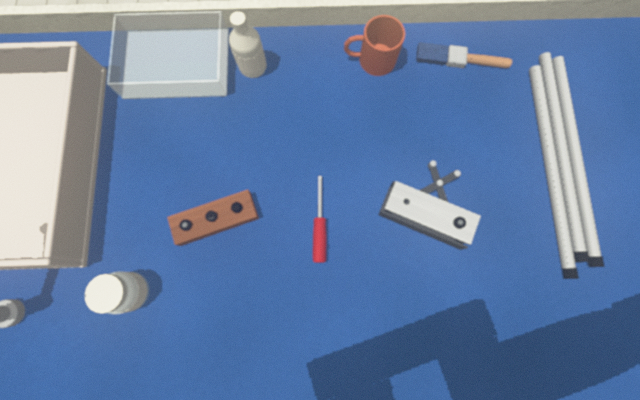

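View pics/scene0.png

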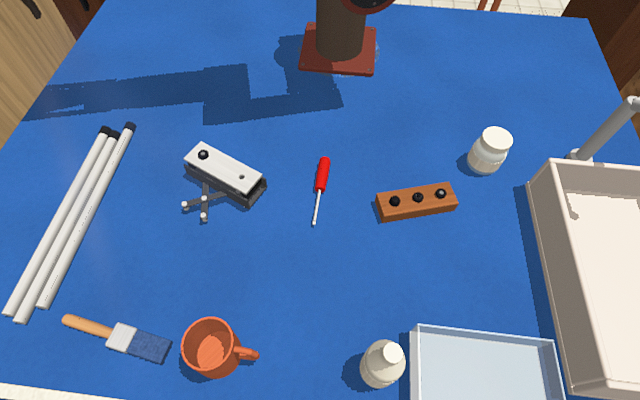

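The holder is at top-view px (212,217) with three black heads. The bracket cover is at (432,213), with its empty hole near (406,202) and the set rivet near (460,223). I'll zoom in on both, in both views.

```bash
python3 - <<'E'
import cv2,numpy as np
t=cv2.imread("pics/top0.png");s=cv2.imread("pics/scene0.png")
f=lambda i,x,y:cv2.resize(i[y:y+70,x:x+100],(400,280),interpolation=cv2.INTER_CUBIC)
cv2.imwrite("pics/crop0.png",np.vstack([np.hstack([f(t,162,182),f(t,382,175)]),np.hstack([f(s,366,165),f(s,175,135)])]))
E
```

```text
(no output)
```

View pics/crop0.png

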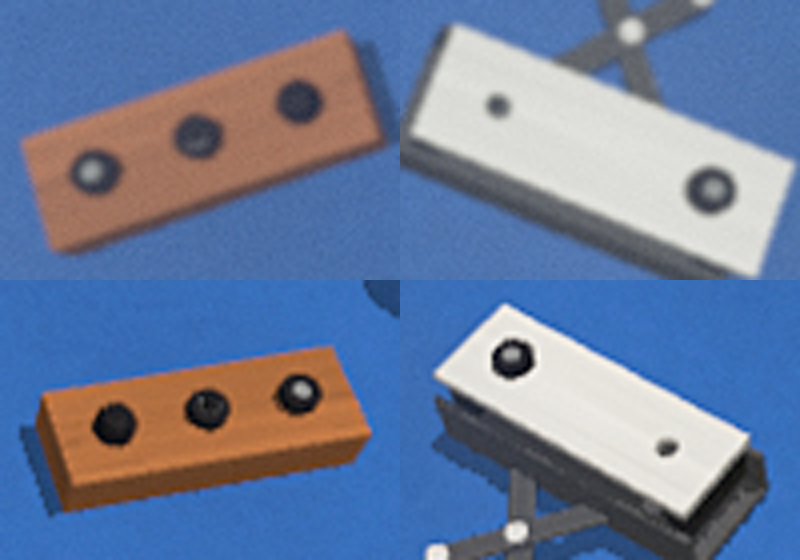

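Top crop: the high-y rivet and the cover's set rivet both have a bright flush pin. The middle and right ones in the holder need a wrist view. Next I'll measure the positions.

```bash
cat > h.py <<'E'
import cv2,numpy as np
from station import manip
def cam(n):
    c=manip.camera_info(n); R=cv2.Rodrigues(np.array(c["rvec"]))[0]
    return np.array(c["K"]),R,np.array(c["tvec"]).ravel()
def ray(C,p):
    K,R,t=C; return -R.T@t, R.T@np.linalg.solve(K,[p[0],p[1],1.])
def onz(C,p,z):
    o,d=ray(C,p); return o+d*(z-o[2])/d[2]
def tri(C1,p1,C2,p2):
    o1,d1=ray(C1,p1);o2,d2=ray(C2,p2)
    A=np.c_[d1,-d2];s=np.linalg.lstsq(A,o2-o1,rcond=None)[0]
    a=o1+s[0]*d1;b=o2+s[1]*d2
    return (a+b)/2,np.linalg.norm(a-b)
def blobs(im,x,y,w,h,thr,amin=6):
    g=cv2.resize(im[y:y+h,x:x+w],None,fx=4,fy=4,interpolation=cv2.INTER_CUBIC).max(2)
    cs,_=cv2.findContours((g<thr).astype(np.uint8),cv2.RETR_EXTERNAL,cv2.CHAIN_APPROX_NONE)
    r=[]
    for c in cs:
        if cv2.contourArea(c)>amin*16:
            (u,v),_r=cv2.minEnclosingCircle(c);M=cv2.moments(c)
            r.append((x+(M["m10"]/M["m00"]+.5)/4-.5,y+(M["m01"]/M["m00"]+.5)/4-.5,M["m00"]/16))
    return sorted(r)
E
python3 - <<'E'
from h import *
np.set_printoptions(precision=4,suppress=True)
T=cam("top");S=cam("scene");t=cv2.imread("pics/top0.png");s=cv2.imread("pics/scene0.png")
ht=blobs(t,172,195,77,45,90,15);hs=blobs(s,382,180,70,30,70,15);print(ht,hs)
for b in ht:print("holder top",onz(T,b,.036))
for b in hs:print("holder scene",onz(S,b,.036))
ct=[b for b in blobs(t,396,192,72,40,150) if b[2]<250];cs=[b for b in blobs(s,192,145,60,40,150) if b[2]<250];print(ct,cs)
for bt,bs in((min(ct),max(cs)),(max(ct),min(cs))):
    print("cover",tri(T,bt,S,bs))
# cover corners
def quad(im,x,y,w,h):
    i=im[y:y+h,x:x+w];m=((i.min(2)>165)).astype(np.uint8)
    c=max(cv2.findContours(m,cv2.RETR_EXTERNAL,cv2.CHAIN_APPROX_NONE)[0],key=cv2.contourArea)
    return cv2.boxPoints(cv2.minAreaRect(c))+[x,y], cv2.approxPolyDP(c,5,True)[:,0]+[x,y]
print(quad(t,375,175,115,75)[1],quad(s,178,138,95,75)[1])
print("knobs",[tri(T,a,S,b) for a,b in(((439.5,183),(204,198)),((433.5,164),(204,215)),((457,174),(184,204)))])
E
```

```text
[(185.48658626981413, 224.71280932831564, 91.34375), (211.19853833090733, 215.8844917515769, 85.875), (236.47483210641872, 207.14285483662664, 80.65625)] [(394.1671490352628, 200.84589155023286, 78.28125), (417.3407883986928, 197.004970043573, 76.5), (440.20946038251367, 193.15925546448088, 76.25)]
holder top [0.4791 0.2511 0.036 ]
holder top [0.4945 0.2036 0.036 ]
holder top [0.5098 0.1565 0.036 ]
holder scene [0.5127 0.1571 0.036 ]
holder scene [0.4975 0.2045 0.036 ]
holder scene [0.4821 0.252  0.036 ]
[(406.0517083985394, 201.10635106937923, 19.96875), (428.9005474452555, 192.21745742092457, 8.5625), (442.00924543946934, 195.599087893864, 62.8125), (459.2296770601336, 222.24143930957683, 112.25)] [(202.74468051915636, 154.3246755272682, 83.46875), (241.3301282051282, 176.62957875457874, 14.21875)]
cover (array([ 0.5074, -0.1588,  0.0587]), np.float64(0.0006585897153154875))
cover (array([ 0.4648, -0.25  ,  0.064 ]), np.float64(0.0006707330841598672))
[[395 182]
 [385 208]
 [471 242]
 [479 215]] [[184 157]
 [245 193]
 [261 174]
 [201 141]]
knobs [(array([ 0.548 , -0.2341,  0.0261]), np.float64(0.0018117210252850732)), (array([ 0.5869, -0.225 ,  0.0255]), np.float64(0.004327819851558755)), (array([ 0.5659, -0.2715,  0.0237]), np.float64(0.0010138810283439282))]
```

The measurements agree: head spacing is 50 mm, the rivets on the cover are 100 mm apart, and the hole is at z≈0.06. Now I'll move over the holder for a wrist view.

```bash
R='[100,120,390,0,0,0,42]'; python3 -m jog '[[[100,12,39,0,0,0,4],[100,36,117,0,0,0,14],[100,48,156,0,0,0,21],[100,60,195,0,0,0,28],[100,72,234,0,0,0,35],[100,84,273,0,0,0,42],[100,96,312,0,0,0,42],[100,108,351,0,0,0,42],[100,120,390,0,0,0,42],[100,120,390,0,0,0,42]]]'
python3 -m jog '[[[100,12,39,0,0,0,7],[100,24,77,0,0,0,14],[100,36,116,0,0,0,21],[100,48,154,0,0,0,28],[100,60,193,0,0,0,35],[100,72,232,0,0,0,42],[100,84,270,0,0,0,42],[100,96,309,0,0,0,42],[100,108,347,0,0,0,42],[100,125,386,-20,0,0,42.5]]]'
python3 -m jog '[[[100,0,0,0,0,0,0],[100,0,0,0,0,0,0]]]'
python3 - <<'E'
from h import *
C=cam("wrist");cv2.imwrite("pics/w1.png",manip.grab_frame("wrist"))
print(C[0],-C[1].T@C[2],C[1])
for p in [(.480,.2515,.036),(.496,.204,.036),(.511,.157,.036)]:
    q=C[0]@(C[1]@np.array(p)+C[2]);print(q[:2]/q[2])
E
```

```text
time: 0.93
tool_pos: [0.369, -0.1805, 0.2222]
tool_rot: [-0.0, 0.841, 0.541, 0.0]
force: [0.4, -0.0, 0.6]
width: 0.0867
finger_force: 0.0
time: 1.77
tool_pos: [0.4939, 0.2015, 0.2079]
tool_rot: [0.002, 0.587, 0.809, 0.002]
force: [1.6, -0.3, 1.2]
width: 0.0871
finger_force: 0.0
time: 1.93
tool_pos: [0.4908, 0.1997, 0.2022]
tool_rot: [-0.002, 0.587, 0.81, -0.002]
force: [-0.2, 0.3, -0.0]
width: 0.087
finger_force: 0.0
[[312.16833227   0.         318.91749561]
 [  0.         312.16833227 198.15803205]
 [  0.           0.           1.        ]] [0.46729337 0.27817304 0.36551176] [[ 0.95017376  0.31167714 -0.00521368]
 [ 0.29869127 -0.90554546  0.30128218]
 [ 0.08918154 -0.2878277  -0.95352077]]
[324.21177386 129.22438382]
[324.34292352 176.42890087]
[323.76401088 218.94719654]
```

View pics/w1.png

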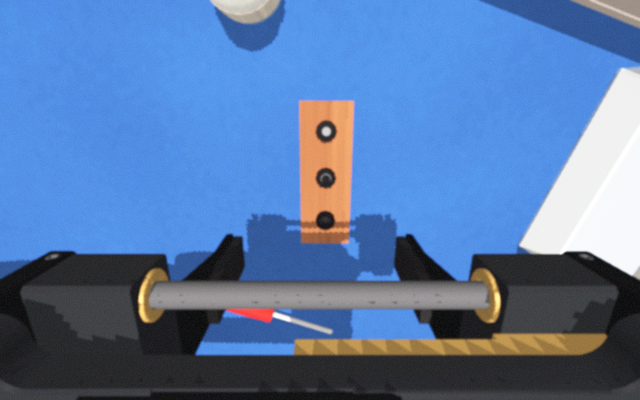

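The wrist view shows the holder heads at (326,131), (325,177) and (325,220), about 1–2 px from prediction. I'll zoom in to see which pin stands up.

```bash
python3 - <<'E'
from h import *
w=cv2.imread("pics/w1.png");t=cv2.imread("pics/top0.png");s=cv2.imread("pics/scene0.png")
f=lambda i,x,y,w,h:cv2.resize(i[y:y+h,x:x+w],(260,500) if h>w else (540,300),interpolation=cv2.INTER_CUBIC)
g=lambda i:np.clip(i.astype(float)*1.8,0,255).astype(np.uint8)
a=f(w,298,108,52,125); b=np.vstack([f(t,172,190,80,44),f(s,380,180,72,36)])[:500]
cv2.imwrite("pics/crop1.png",g(np.hstack([a,b])))
bl=blobs(w,302,104,48,135,75,20);print(bl)
C=cam("wrist");[print(onz(C,b,.036)) for b in bl]
E
```

```text
[(324.86161942762794, 220.14835580627408, 227.125), (325.3017466110532, 177.55648244699339, 239.75), (325.7659164399227, 130.94466954532908, 264.15625)]
[0.51348799 0.15445768 0.036     ]
[0.49825121 0.20179236 0.036     ]
[0.48297089 0.24920289 0.036     ]
```

View pics/crop1.png

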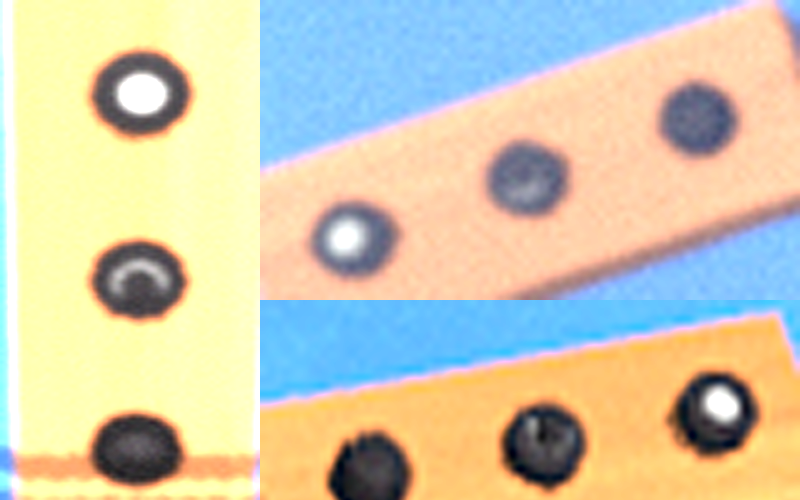

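White discs match the known flush set rivet, and the middle one's dark centre shifts with parallax. I'll confirm with a close oblique wrist view.

```bash
python3 -m jog '[[[100,-24,-29,-25,0,0,0],[100,-48,-58,-50,0,0,0],[100,-72,-87,-75,0,0,0],[100,-95,-115,-100,0,0,0],[100,-95,-115,-100,0,0,0],[100,-95,-115,-100,0,0,0]]]'
python3 - <<'E'
from h import *
C=cam("wrist");im=manip.grab_frame("wrist");cv2.imwrite("pics/w2.png",im)
P=[]
for p in [(.482,.2507,.036),(.497,.203,.036),(.5125,.156,.036)]:
    q=C[0]@(C[1]@np.array(p)+C[2]);P.append(q[:2]/q[2])
print(P);x0=int(min(p[0] for p in P))-40;x1=int(max(p[0] for p in P))+40;y0=max(0,int(min(p[1] for p in P))-40);y1=int(max(p[1] for p in P))+40
c=im[y0:y1,x0:x1];k=min(800/c.shape[1],590/c.shape[0]);print(x0,y0,k)
cv2.imwrite("pics/crop2.png",np.clip(1.6*cv2.resize(c,None,fx=k,fy=k,interpolation=cv2.INTER_CUBIC).astype(float),0,255).astype(np.uint8))
E
```

```text
time: 2.48
tool_pos: [0.3933, 0.0807, 0.1027]
tool_rot: [-0.001, 0.59, 0.808, -0.002]
force: [0.5, 0.7, -0.8]
width: 0.087
finger_force: 0.0
[array([526.99768953,  13.8886706 ]), array([512.28338171,  94.95842601]), array([500.51885639, 164.86601977])]
460 0 2.892156862745098
```

View pics/crop2.png

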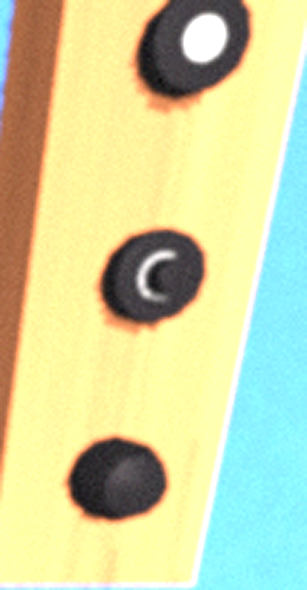

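The middle rivet has a dark cap with a bright near-side wall, so its pin is standing. The top one has a flush disc and the bottom one is the domed plug, so I'll take the middle one.

```bash
python3 -m jog '[[[60,26,30,0,0,0,0],[60,52,61,0,0,0,0],[60,78,91,0,0,0,0],[60,104,122,0,0,0,0],[60,104,122,0,0,0,0],[60,104,122,0,0,0,0],[60,104,122,0,0,0,0]]]'
python3 - <<'E'
from h import *
np.set_printoptions(precision=5,suppress=True)
s=manip.observe();print(s["tool_pos"],s["tool_rot"],s["force"])
E
```

```text
time: 3.12
tool_pos: [0.5018, 0.2057, 0.1056]
tool_rot: [0.0, 0.588, 0.809, 0.0]
force: [-0.5, 0.2, -0.2]
width: 0.0541
finger_force: 0.0
[0.50176 0.20568 0.10565] [0.0004  0.58765 0.80912 0.00031] [-0.52507  0.1543  -0.1855 ]
```

```bash
python3 -m jog '[[[60,-4.8,-2.9,-20,0,0,0],[60,-4.8,-2.9,-40,0,0,0],[60,-4.8,-2.9,-55,0,0,0],[60,-4.8,-2.9,-65,0,0,0],[60,-4.8,-2.9,-69,0,0,0],[60,-4.8,-2.9,-69,0,0,0],[60,-4.8,-2.9,-69,0,0,0],[60,-4.8,-2.9,-69,0,0,0]]]'
```

```text
time: 3.78
tool_pos: [0.4973, 0.2025, 0.0372]
tool_rot: [0.001, 0.588, 0.809, 0.001]
force: [0.3, -0.4, 0.3]
width: 0.0519
finger_force: 0.0
```

```bash
python3 -m jog '[[[60,0,0,-3,0,0,0],[60,0,0,-5.5,0,0,0],[60,0,0,-5.5,0,0,0],[40,0,0,-5.5,0,0,0],[20,0,0,-5.5,0,0,0],[10,0,0,-5.5,0,0,0],[10,0,0,-5.5,0,0,0],[10,0,0,-5.5,0,0,0],[10,0,0,-5.5,0,0,0],[10,0,0,-5.5,0,0,0]]]' 15
```

```text
time: 4.62
tool_pos: [0.4964, 0.2025, 0.0304]
tool_rot: [0.0, 0.588, 0.809, 0.0]
force: [0.2, -0.7, 3.2]
width: 0.0209
finger_force: 15.2
```

```bash
python3 -m jog '[[[10,0,0,0,0,0,0],[10,0,0,0,0,0,0],[10,0,0,0,0,0,0],[10,0,0,0,0,0,0]]]'
```

```text
time: 4.95
tool_pos: [0.4964, 0.2025, 0.0304]
tool_rot: [0.0, 0.588, 0.809, 0.0]
force: [-0.6, 0.3, 3.5]
width: 0.0212
finger_force: 15.5
```

Gripped at 21 mm width. Lift, then carry the rivet to where the wrist camera looks down on the hole.

```bash
python3 -m jog '[[[10,0,0,20,0,0,0],[10,0,0,45,0,0,0],[10,0,0,80,0,0,0],[10,0,0,115,0,0,0],[10,-2,-36,140,0,0,-5],[10,-4,-72,140,0,0,-11],[10,-6,-108,140,0,0,-18],[10,-8,-144,140,0,0,-25],[10,-10,-180,140,0,0,-32],[10,-12,-216,140,0,0,-38]]]'
python3 -m jog '[[[10,-2,-36,0,0,0,-5],[10,-4,-72,0,0,0,-5],[10,-6,-108,0,0,0,-5],[10,-8,-144,0,0,0,-5],[10,-10,-180,0,0,0,-5],[10,-12,-207,0,0,0,-5],[10,-13,-218,0,0,0,-5],[10,-13,-218,0,0,0,-5],[10,-13,-218,0,0,0,-5],[10,-13,-218,0,0,0,-5]]]'
python3 - <<'E'
from h import *
np.set_printoptions(precision=5,suppress=True)
s=manip.observe();print(s["tool_pos"],s["tool_rot"],s["force"],s["width"])
C=cam("wrist");im=manip.grab_frame("wrist");cv2.imwrite("pics/w3.png",im)
for p in[(.5074,-.1588,.0587),s["tool_pos"]]:
    q=C[0]@(C[1]@np.array(p)+C[2]);print(q[:2]/q[2])
E
```

```text
time: 5.78
tool_pos: [0.4835, -0.015, 0.1701]
tool_rot: [-0.0, 0.821, 0.571, -0.0]
force: [0.6, 0.1, 0.1]
width: 0.0214
finger_force: 15.0
time: 6.62
tool_pos: [0.4712, -0.2301, 0.1699]
tool_rot: [-0.001, 0.843, 0.537, 0.0]
force: [-0.1, -0.4, -0.2]
width: 0.0212
finger_force: 15.0
[ 0.47119 -0.23013  0.16989] [-0.00067  0.84327  0.53749  0.00004] [-0.06525 -0.39693 -0.1834 ] 0.021161812051322875
[319.98611 103.57214]
[315.63888 250.11931]
```

View pics/w3.png

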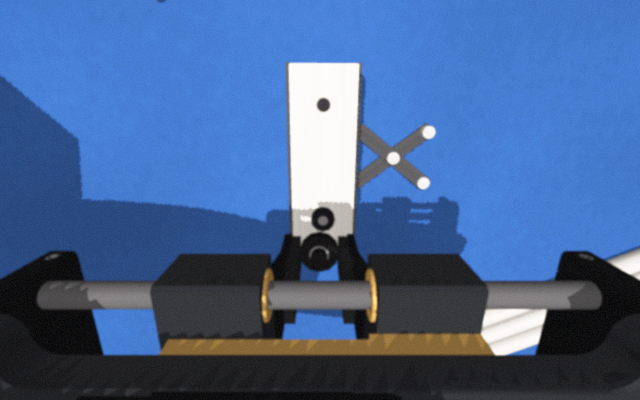

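The hole is at (323,104). The held rivet shows at (319,252) with its ringed pin still standing. Next, refine the hole position and height, and the rivet's offset in the grip.

```bash
python3 - <<'E'
from h import *
np.set_printoptions(precision=4,suppress=True)
T=cam("top");S=cam("scene");W=cam("wrist");w=cv2.imread("pics/w3.png")
h=blobs(w,310,90,28,30,130)[0];print(h)
pt=(406.05,201.11);ps=(241.33,176.63)
print("WT",tri(W,h,T,pt),"WS",tri(W,h,S,ps),"TS",tri(T,pt,S,ps))
for z in(.055,.059,.063):print(z,onz(W,h,z)[:2],onz(T,pt,z)[:2],onz(S,ps,z)[:2])
# cover width in wrist at row 104 and length
g=w.min(2)>170
for r in(80,104,130):
    c=np.flatnonzero(g[r,270:375])+270
    for z in(.055,.06,.065): print(r,c[0],c[-1],z,np.linalg.norm(onz(W,(c[0]-.5,r),z)-onz(W,(c[-1]+.5,r),z)))
s=manip.observe();tp=s["tool_pos"]
H=cv2.HoughCircles(cv2.resize(w[225:285,285:355].max(2),None,fx=4,fy=4,interpolation=cv2.INTER_CUBIC),cv2.HOUGH_GRADIENT,1.5,20,param1=80,param2=20,minRadius=15,maxRadius=90)
if H is not None:
  for c in H[0][:6]:
    p=(285+(c[0]+.5)/4-.5,225+(c[1]+.5)/4-.5); print(p,c[2]/4,(onz(W,p,tp[2]+.007)-tp)*1e3,(onz(W,p,tp[2]+.0135)-tp)*1e3)
E
```

```text
(323.04928806133626, 104.4026560788609, 114.125)
WT (array([ 0.5093, -0.1608,  0.0511]), np.float64(0.0008348204447939585)) WS (array([ 0.5091, -0.1591,  0.0605]), np.float64(0.002532083225694856)) TS (array([ 0.5074, -0.1588,  0.0587]), np.float64(0.000654567253630901))
0.055 [ 0.5096 -0.1604] [ 0.5082 -0.1601] [ 0.5049 -0.1596]
0.059 [ 0.5096 -0.1603] [ 0.5074 -0.1591] [ 0.5076 -0.1584]
0.063 [ 0.5096 -0.1603] [ 0.5066 -0.1581] [ 0.5103 -0.1572]
80 289 358 0.055 0.05846113867967067
80 289 358 0.06 0.05741091996043396
80 289 358 0.065 0.05636070124119721
104 289 357 0.055 0.05890299114990242
104 289 357 0.06 0.057844834820385424
104 289 357 0.065 0.05678667849086854
130 290 356 0.055 0.0586023797265322
130 290 356 0.06 0.05754962369798727
130 290 356 0.065 0.05649686766944241
(np.float32(318.1875), np.float32(251.0625)) 18.974998 [2.623  2.0886 7.    ] [ 4.0484  5.0999 13.5   ]
(np.float32(318.5625), np.float32(267.1875)) 18.5625 [-1.4457 -7.1395  7.    ] [ 0.1489 -3.7444 13.5   ]
(np.float32(318.9375), np.float32(274.6875)) 19.8 [ -3.2837 -11.5909   7.    ] [-1.6126 -8.0107 13.5   ]
(np.float32(312.5625), np.float32(263.0625)) 17.175 [-3.3998 -3.3498  7.    ] [-1.7239 -0.1123 13.5   ]
(np.float32(316.6875), np.float32(259.6875)) 11.85 [-0.3991 -2.4061  7.    ] [ 1.152   0.7921 13.5   ]
(np.float32(322.3125), np.float32(258.1875)) 11.85 [ 2.8494 -2.8823  7.    ] [ 4.2654  0.3357 13.5   ]
```

```bash
python3 -m jog '[[[10,12,24,-20,0,0,0],[10,24,48,-45,0,0,0],[10,36.6,70.9,-65,0,0,0],[10,36.6,70.9,-80,0,0,0],[10,36.6,70.9,-84,0,0,0],[10,36.6,70.9,-84,0,0,0],[10,36.6,70.9,-84,0,0,0],[10,36.6,70.9,-84,0,0,0]]]'
python3 - <<'E'
from h import *
print(manip.observe()["tool_pos"],manip.observe()["force"])
t=manip.grab_frame("top");s=manip.grab_frame("scene");w=manip.grab_frame("wrist")
for n,i in zip("tsw",(t,s,w)):cv2.imwrite(f"pics/{n}4.png",i)
p=manip.observe()["tool_pos"]
for n in("top","scene","wrist"):
    C=cam(n)
    for q in((*p[:2],p[2]+.007),(*p[:2],p[2]-.017),(.5078,-.1592,.059)):
        u=C[0]@(C[1]@np.array(q)+C[2]);print(n,u[:2]/u[2])
f=lambda i,x,y:cv2.resize(i[y:y+60,x:x+80],(400,300),interpolation=cv2.INTER_CUBIC)
cv2.imwrite("pics/crop4.png",np.hstack([f(s,202,135),cv2.resize(w[170:320,220:420],(400,300))]))
E
```

```text
time: 7.33
tool_pos: [0.5087, -0.1613, 0.0878]
tool_rot: [0.001, 0.844, 0.537, 0.001]
force: [0.1, -0.5, -0.4]
width: 0.0212
finger_force: 15.0
[ 0.50869221 -0.16126268  0.08779666] [ 0.1099751  -0.54137831 -0.4031233 ]
top [412.07140336 196.1744867 ]
top [408.80622452 199.11047745]
top [406.08606584 200.88345643]
scene [237.00305414 166.42244103]
scene [238.87412835 173.53359474]
scene [240.93102951 176.66110602]
wrist [315.53621224 255.91366153]
wrist [315.84274141 237.73005276]
wrist [313.48609056 227.91134792]
```

View pics/crop4.png

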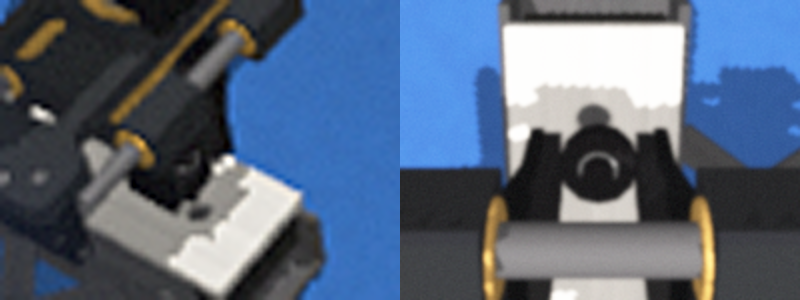

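Wrist crop: the hole is at about (317,226), partly hidden by the rivet head at (319,251). The lateral offset agrees with the measured target. Now the rivet's offset along the cover, from its outline edges.

```bash
python3 - <<'E'
from h import *
w=cv2.imread("pics/w4.png");p=manip.observe()["tool_pos"];C=cam("wrist")
a=np.array([.423,.906,0]);l=np.array([.906,-.423,0])
pr=lambda q:(lambda u:u[:2]/u[2])(C[0]@(C[1]@q+C[2]))
z=np.array([0,0,1])
print("low",pr(p-.011*a+.007*z),"up",pr(p+.011*a-.001*z),"L",pr(p-.011*l+.007*z),"R",pr(p+.011*l+.007*z),"pin top ctr",pr(p+.014*z))
print("col319",w[224:276,319].max(1)); print("col314",w[224:276,314].max(1)); print("row252",w[252,290:346].max(1));print("row226",w[226,298:338].max(1))
E
```

```text
low [315.61907837 273.28550426] up [315.56662037 231.94614316] L [295.81107115 255.95300535] R [335.25672653 255.87432694] pin top ctr [315.43102419 262.15351908]
col319 [ 84  73  74  77  74  72  71  62  38  24  18  19  30  23  31  34  30  27
  27  27  31  58  87  95  65  36  24  27  22  27  34  28  32  27  24  26
  23  25  24  26  29  25  27  26  24  28  66 135 189 215 220 221]
col314 [ 77  75  78  79  76  78  77  75  56  41  28  24  19  27  30  33  32  35
  30  27  32  37  63  88 101  91  56  31  24  20  24  25  28  34  29  32
  28  30  28  26  26  32  27  35  30  60 120 179 205 213 210 210]
row252 [ 32  31  24  27  28  34  32  36  32  29  28  27  33  28  29  28  28  32
  46  82 101  92  55  32  24  31  26  26  31  22  24  21  20  23  37  92
 139 159 128  67  37  25  26  36  34  42  33  32  28  32  34  34  30  38
  35  36]
row226 [213 210 214 213 211 210 213 212 207 199 177 139 102  80  78  76  78  81
  73  74  76  74  76  82  82 103 145 185 205 208 214 215 214 214 213 211
 212 214 211 213]
```

```bash
python3 - <<'E'
from h import *
w=cv2.imread("pics/w4.png");p=manip.observe()["tool_pos"];C=cam("wrist")
a=np.array([.423,.906,0])
print(w[214:232,317].max(1))
c=w[214:232,317].max(1).astype(float);i=np.flatnonzero(c<150)[0];e=214+i-1+(c[i-1]-150)/(c[i-1]-c[i])
for z in(.057,.059,.061):
    q=onz(C,(317,e),z);print(e,z,"hole along rel TCP",((q-p)@a-.00575)*1e3)
lo=onz(C,(319,270.7),p[2]+.007);up=onz(C,(319,231.3),p[2]-.001)
print("rivet along rel TCP",((lo-p)@a+.011)*1e3,((up-p)@a-.011)*1e3)
E
```

```text
[232 219 217 217 215 216 212 186 137  94  73  70  74  78  72  75  70  62]
221.73469387755102 0.057 hole along rel TCP -0.36717708876539584
221.73469387755102 0.059 hole along rel TCP 0.43575547692354616
221.73469387755102 0.061 hole along rel TCP 1.2386880426124882
rivet along rel TCP 1.6613078151615623 0.3941935655658122
```

```bash
python3 -m jog '[[[10,-1,0.5,-4,0,0,0],[10,-1,0.5,-8,0,0,0],[10,-1,0.5,-10,0,0,0],[10,-1,0.5,-10,0,0,0],[10,-1,0.5,-10,0,0,0]]]'
python3 -m jog '[[[10,0,0,-1,0,0,0],[10,0,0,-2,0,0,0],[10,0,0,-3,0,0,0],[10,0,0,-3,0,0,0],[10,0,0,-3,0,0,0]]]'
python3 -m jog '[[[10,0,0,-1,0,0,0],[10,0,0,-2,0,0,0],[10,0,0,-2,0,0,0],[10,0,0,-2,0,0,0]]]'
```

```text
time: 7.9
tool_pos: [0.5066, -0.1601, 0.0759]
tool_rot: [-0.0, 0.844, 0.537, -0.0]
force: [0.5, 0.5, -0.5]
width: 0.0211
finger_force: 15.0
time: 8.32
tool_pos: [0.5069, -0.1601, 0.0732]
tool_rot: [-0.0, 0.843, 0.537, -0.0]
force: [0.6, -0.4, 1.1]
width: 0.0211
finger_force: 15.0
time: 8.65
tool_pos: [0.5068, -0.1602, 0.0712]
tool_rot: [-0.0, 0.843, 0.537, -0.0]
force: [0.2, -0.2, 0.2]
width: 0.0212
finger_force: 15.0
```

```bash
python3 -m jog '[[[10,0,0,-1,0,0,0],[10,0,0,-2,0,0,0],[10,0,0,-2,0,0,0],[10,0,0,-2,0,0,0]]]'
python3 -m jog '[[[10,0,0,-1,0,0,0],[10,0,0,-2,0,0,0],[10,0,0,-2,0,0,0],[10,0,0,-2,0,0,0]]]'
```

```text
time: 8.98
tool_pos: [0.5068, -0.1602, 0.0692]
tool_rot: [-0.0, 0.843, 0.537, -0.0]
force: [0.8, -0.2, -1.3]
width: 0.021
finger_force: 15.0
time: 9.32
tool_pos: [0.5069, -0.1602, 0.0673]
tool_rot: [-0.0, 0.843, 0.537, -0.0]
force: [-0.0, -0.5, -0.3]
width: 0.0207
finger_force: 15.0
```

```bash
python3 -m jog '[[[10,0,0,-1,0,0,0],[10,0,0,-2,0,0,0],[10,0,0,-3,0,0,0],[10,0,0,-3,0,0,0],[10,0,0,-3,0,0,0]]]'
python3 -m jog '[[[10,0,0,-1,0,0,0],[10,0,0,-1.5,0,0,0],[10,0,0,-1.5,0,0,0],[10,0,0,-1.5,0,0,0]]]'
```

```text
time: 9.73
tool_pos: [0.5069, -0.1602, 0.0643]
tool_rot: [0.0, 0.843, 0.537, -0.0]
force: [-0.6, -0.7, -0.9]
width: 0.021
finger_force: 15.0
time: 10.07
tool_pos: [0.5069, -0.1602, 0.0628]
tool_rot: [0.0, 0.843, 0.537, 0.0]
force: [-0.2, -1.7, 0.4]
width: 0.0212
finger_force: 15.0
```

```bash
python3 -m jog '[[[10,0,0,-0.7,0,0,0],[10,0,0,-1,0,0,0],[10,0,0,-1,0,0,0],[10,0,0,-1,0,0,0]]]'
python3 -m jog '[[[10,0,0,-0.5,0,0,0],[10,0,0,-0.5,0,0,0],[10,0,0,-0.5,0,0,0],[10,0,0,-0.5,0,0,0]]]'
```

```text
time: 10.4
tool_pos: [0.5069, -0.1602, 0.0618]
tool_rot: [0.0, 0.843, 0.537, -0.0]
force: [-0.1, -2.4, -0.3]
width: 0.0208
finger_force: 15.0
time: 10.73
tool_pos: [0.507, -0.1603, 0.0615]
tool_rot: [0.0, 0.843, 0.537, 0.0]
force: [0.6, -0.9, 1.5]
width: 0.0209
finger_force: 15.0
```

```bash
python3 -m jog '[[[10,0,-0.3,-0.5,0,0,0],[10,0,-0.3,-0.5,0,0,0],[10,0,-0.3,-0.5,0,0,0],[10,0,-0.3,-0.5,0,0,0]]]'
python3 - <<'E'
from h import *
p=manip.observe()["tool_pos"];print(manip.observe()["force"])
s=manip.grab_frame("scene");w=manip.grab_frame("wrist")
cv2.imwrite("pics/s5.png",s);cv2.imwrite("pics/w5.png",w)
f=lambda i,x,y:cv2.resize(i[y:y+60,x:x+80],(400,300),interpolation=cv2.INTER_CUBIC)
cv2.imwrite("pics/crop5.png",np.hstack([f(s,202,135),cv2.resize(w[170:320,220:420],(400,300))]))
E
```

```text
time: 11.07
tool_pos: [0.507, -0.1604, 0.061]
tool_rot: [-0.0, 0.843, 0.537, 0.0]
force: [-0.6, 0.2, 4.3]
width: 0.0211
finger_force: 15.0
[-0.5967748   0.17084122  4.26942514]
```

Contact is 4.3 N at about the expected seat height. Release, lift and check.

```bash
python3 -m jog '[[[26,0,0,0,0,0,0],[28,0,0,0.5,0,0,0],[32,0,0,1,0,0,0],[40,0,0,1,0,0,0],[50,0,0,2,0,0,0],[50,0,0,2,0,0,0],[50,0,0,20,0,0,0],[50,0,0,45,0,0,0],[50,0,0,45,0,0,0],[50,0,0,45,0,0,0]]]'
python3 -m jog '[[[50,-18,-36,30,0,0,0],[50,-36,-71,60,0,0,0],[10,-36,-71,60,0,0,0],[0,-36,-71,60,0,0,0],[0,-36,-71,60,0,0,0],[0,-36,-71,60,0,0,0],[0,-36,-71,60,0,0,0],[0,-36,-71,60,0,0,0],[0,-36,-71,60,0,0,0],[0,-36,-71,60,0,0,0]]]' 20
python3 - <<'E'
from h import *
s=manip.grab_frame("scene");t=manip.grab_frame("top");w=manip.grab_frame("wrist");C=cam("wrist")
for n,i in zip("tsw",(t,s,w)):cv2.imwrite(f"pics/{n}6.png",i)
u=C[0]@(C[1]@np.array((.5078,-.1592,.063))+C[2]);u=(u[:2]/u[2]).astype(int);print(u)
f=lambda i,x,y:cv2.resize(i[y:y+60,x:x+80],(400,300),interpolation=cv2.INTER_CUBIC)
cv2.imwrite("pics/crop6.png",np.vstack([np.hstack([f(s,190,135),f(t,385,175)]),np.hstack([f(w,u[0]-40,max(0,u[1]-20)),f(w,u[0]-40,u[1]+40)])]))
for b in [b for b in blobs(w,u[0]-25,max(0,u[1]-25),50,50,130)]:print(b,onz(C,b,.063),onz(C,b,.067))
E
```

```text
time: 12.0
tool_pos: [0.5082, -0.1611, 0.1074]
tool_rot: [0.002, 0.843, 0.537, 0.001]
force: [0.5, -0.1, -0.3]
width: 0.0431
finger_force: 0.0
time: 12.83
tool_pos: [0.4709, -0.2307, 0.1652]
tool_rot: [-0.001, 0.843, 0.538, -0.0]
force: [0.2, 0.1, -0.1]
width: 0.0027
finger_force: 0.0
[320 102]
(np.float64(322.8210097396144), np.float64(102.78937586960842), 524.0625) [ 0.50962989 -0.16032037  0.063     ] [ 0.5096038  -0.16026486  0.067     ]
```

View pics/crop6.png

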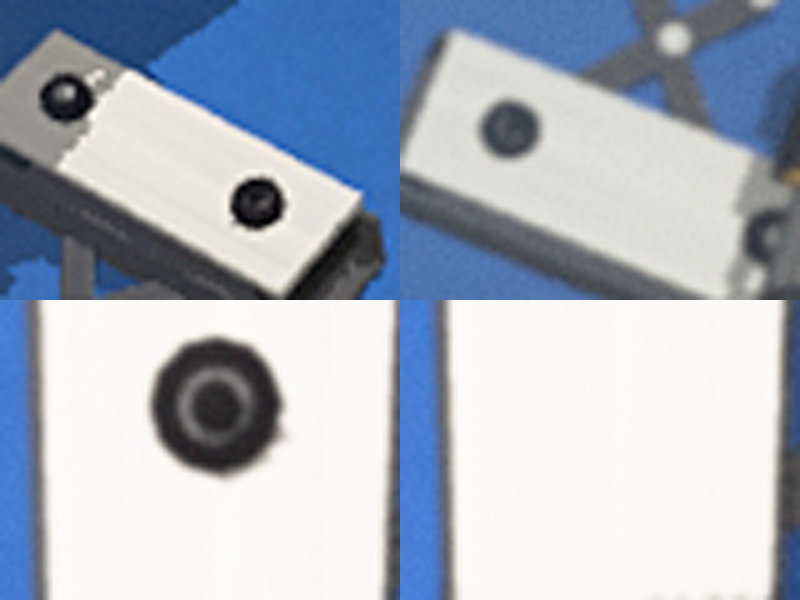

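The rivet sits concentric in the hole with its ringed pin still up: wrist px (323,103), against the hole at (323,104). Now shut fingers go over the pin.

```bash
python3 -m jog '[[[0,18,35,-20,0,0,0],[0,36.4,70.7,-45,0,0,0],[0,36.4,70.7,-70,0,0,0],[0,36.4,70.7,-78,0,0,0],[0,36.4,70.7,-78,0,0,0],[0,36.4,70.7,-78,0,0,0],[0,36.4,70.7,-78,0,0,0]]]'
python3 -m jog '[[[0,0,0,0,0,0,0],[0,0,0,0,0,0,0]]]'
```

```text
time: 13.57
tool_pos: [0.5081, -0.1622, 0.0895]
tool_rot: [0.001, 0.844, 0.537, 0.001]
force: [-0.1, 0.1, 0.6]
width: 0.0002
finger_force: 0.0
time: 13.73
tool_pos: [0.5081, -0.162, 0.0895]
tool_rot: [0.001, 0.844, 0.537, 0.001]
force: [-0.5, 0.2, 0.7]
width: 0.0007
finger_force: 0.0
```

```bash
python3 -m jog '[[[0,-0.8,1.9,-5,0,0,0],[0,-0.8,1.9,-9,0,0,0],[0,-0.8,1.9,-9,0,0,0],[0,-0.8,1.9,-9,0,0,0]]]'
for i in 1 2 3 4; do python3 -m jog '[[[0,0,0,-0.5,0,0,0],[0,0,0,-1,0,0,0],[0,0,0,-1,0,0,0],[0,0,0,-1,0,0,0]]]' | grep -E 'time|pos|force: \['; done
```

```text
time: 14.07
tool_pos: [0.506, -0.1587, 0.0783]
tool_rot: [-0.0, 0.843, 0.537, -0.0]
force: [0.7, 0.3, -0.3]
width: 0.0
finger_force: 0.0
time: 14.4
tool_pos: [0.5065, -0.1589, 0.0778]
force: [1.5, 0.1, 0.1]
time: 14.73
tool_pos: [0.5065, -0.1589, 0.0768]
force: [1.0, -0.6, -0.1]
time: 15.07
tool_pos: [0.5064, -0.1589, 0.0757]
force: [-0.6, 0.8, 0.7]
time: 15.4
tool_pos: [0.5066, -0.1589, 0.0751]
force: [-0.8, 0.5, 4.1]
```

Contact is at about 0.0755, as expected. I'll go on in small steps, watching the force.

```bash
for i in 1 2 3 4; do python3 -m jog '[[[0,0,0,-0.25,0,0,0],[0,0,0,-0.5,0,0,0],[0,0,0,-0.5,0,0,0]]]' | grep -E 'time|pos|force: \['; done
```

```text
time: 15.65
tool_pos: [0.5066, -0.159, 0.0747]
force: [-1.2, -0.3, 5.0]
time: 15.9
tool_pos: [0.5067, -0.159, 0.0743]
force: [-1.5, 0.8, 5.9]
time: 16.15
tool_pos: [0.5067, -0.1589, 0.0738]
force: [-0.9, 1.4, 5.7]
time: 16.4
tool_pos: [0.5067, -0.1589, 0.0733]
force: [-1.8, 1.0, 6.0]
```

```bash
for i in 1 2 3 4 5; do python3 -m jog '[[[0,0,0,-0.3,0,0,0],[0,0,0,-0.6,0,0,0],[0,0,0,-1,0,0,0],[0,0,0,-1,0,0,0]]]' | grep -E 'pos|force: \['; done
```

```text
tool_pos: [0.5067, -0.159, 0.0723]
force: [-1.3, 1.0, 6.3]
tool_pos: [0.5067, -0.1589, 0.0713]
force: [-1.6, 1.1, 5.7]
tool_pos: [0.5067, -0.159, 0.0702]
force: [-1.9, 0.3, 5.7]
tool_pos: [0.5067, -0.1589, 0.0692]
force: [-2.2, 0.9, 5.9]
tool_pos: [0.5067, -0.1589, 0.0683]
force: [-2.0, 0.3, 6.0]
```

```bash
for i in 1 2 3 4 5; do python3 -m jog '[[[0,0,0,-0.3,0,0,0],[0,0,0,-0.6,0,0,0],[0,0,0,-1,0,0,0],[0,0,0,-1,0,0,0]]]' | grep -E 'pos|force: \['; done
```

```text
tool_pos: [0.5067, -0.1589, 0.0672]
force: [-1.7, 1.0, 5.9]
tool_pos: [0.5067, -0.1589, 0.0662]
force: [-1.5, 0.9, 5.2]
tool_pos: [0.5067, -0.159, 0.0653]
force: [-1.8, 1.4, 5.6]
tool_pos: [0.5066, -0.1589, 0.0642]
force: [-2.1, 0.4, 6.5]
tool_pos: [0.5067, -0.159, 0.0634]
force: [-2.4, 1.3, 7.8]
```

```bash
for i in 1 2 3 4; do python3 -m jog '[[[0,0,0,-0.25,0,0,0],[0,0,0,-0.5,0,0,0],[0,0,0,-0.5,0,0,0]]]' | grep -E 'pos|force: \['; done
```

```text
tool_pos: [0.5068, -0.159, 0.0631]
force: [-1.9, 0.2, 8.6]
tool_pos: [0.5068, -0.159, 0.0629]
force: [-2.5, 2.2, 10.8]
tool_pos: [0.5069, -0.159, 0.0626]
force: [-4.2, 2.1, 12.1]
tool_pos: [0.5068, -0.159, 0.062]
force: [-4.4, 2.4, 11.8]
```

```bash
for i in 1 2 3 4 5 6; do python3 -m jog '[[[0,0,0,-0.25,0,0,0],[0,0,0,-0.5,0,0,0],[0,0,0,-0.5,0,0,0]]]' | grep -E 'pos|force: \['; done
```

```text
tool_pos: [0.5069, -0.159, 0.0616]
force: [-3.9, 2.1, 12.1]
tool_pos: [0.5068, -0.159, 0.0611]
force: [-4.6, 0.8, 11.6]
tool_pos: [0.5068, -0.159, 0.0606]
force: [-4.7, 1.5, 10.2]
tool_pos: [0.5069, -0.159, 0.0601]
force: [-4.0, 1.7, 11.6]
tool_pos: [0.5068, -0.159, 0.0596]
force: [-4.8, 1.8, 11.1]
tool_pos: [0.5068, -0.159, 0.0591]
force: [-4.2, 1.2, 11.8]
```

```bash
for i in 1 2 3; do python3 -m jog '[[[0,0,0,-0.25,0,0,0],[0,0,0,-0.5,0,0,0],[0,0,0,-0.5,0,0,0]]]' | grep -E 'pos|force: \['; done
python3 -m jog '[[[0,0,0,-0.2,0,0,0],[0,0,0,-0.3,0,0,0],[0,0,0,-0.3,0,0,0]]]' | grep -E 'pos|force: \['
```

```text
tool_pos: [0.5068, -0.159, 0.0586]
force: [-3.7, 2.5, 12.7]
tool_pos: [0.5068, -0.159, 0.0581]
force: [-3.6, 2.5, 11.9]
tool_pos: [0.5068, -0.159, 0.0576]
force: [-4.0, 1.8, 11.8]
tool_pos: [0.5068, -0.159, 0.0573]
force: [-4.6, 1.6, 11.9]
```

```bash
for i in 1 2; do python3 -m jog '[[[0,0,0,-0.2,0,0,0],[0,0,0,-0.3,0,0,0],[0,0,0,-0.3,0,0,0]]]' | grep -E 'pos|force: \['; done
```

```text
tool_pos: [0.5068, -0.159, 0.057]
force: [-4.6, 1.7, 11.0]
tool_pos: [0.5068, -0.159, 0.0567]
force: [-4.1, 2.0, 11.3]
```

```bash
for i in 1 2 3; do python3 -m jog '[[[0,0,0,-0.2,0,0,0],[0,0,0,-0.3,0,0,0],[0,0,0,-0.3,0,0,0]]]' | grep -E 'pos|force: \['; done
```

```text
tool_pos: [0.5068, -0.159, 0.0564]
force: [-3.8, 1.4, 12.8]
tool_pos: [0.5069, -0.159, 0.0562]
force: [-4.5, 2.1, 12.1]
tool_pos: [0.5068, -0.159, 0.0561]
force: [-5.2, 1.7, 13.7]
```

```bash
for i in 1 2; do python3 -m jog '[[[0,0,0,-0.2,0,0,0],[0,0,0,-0.3,0,0,0],[0,0,0,-0.3,0,0,0]]]' | grep -E 'pos|force: \['; done
```

```text
tool_pos: [0.5069, -0.159, 0.0559]
force: [-6.4, 2.7, 15.2]
tool_pos: [0.5069, -0.159, 0.0557]
force: [-6.6, 2.4, 16.0]
```

The force has climbed past sliding level to 16 N after about 6.8 mm of travel, so the pin is at its end stop. Back off and check.

```bash
python3 -m jog '[[[0,0,0,2,0,0,0],[0,0,0,6,0,0,0],[0,0,0,25,0,0,0],[0,0,0,50,0,0,0],[0,-18,-36,80,0,0,0],[0,-36,-71,110,0,0,0],[0,-36,-71,110,0,0,0],[0,-36,-71,110,0,0,0],[0,-36,-71,110,0,0,0]]]'
python3 - <<'E'
from h import *
s=manip.grab_frame("scene");t=manip.grab_frame("top");w=manip.grab_frame("wrist");C=cam("wrist")
f=lambda i,x,y:cv2.resize(i[y:y+60,x:x+80],(400,300),interpolation=cv2.INTER_CUBIC)
cv2.imwrite("pics/w7.png",w)
cv2.imwrite("pics/crop7.png",np.vstack([np.hstack([f(s,190,135),f(t,385,175)]),np.hstack([f(w,280,80),cv2.resize(w[60:260,220:420],(400,300))])]))
for b in blobs(w,300,75,50,60,130):print(b,onz(C,b,.051))
E
```

```text
time: 25.73
tool_pos: [0.4705, -0.2302, 0.1638]
tool_rot: [0.0, 0.844, 0.536, 0.0]
force: [-0.6, 0.1, 0.3]
width: 0.0009
finger_force: 0.0
(325.39435006268104, 105.10346150520901, 481.9375) [ 0.50953284 -0.1599195   0.051     ]
```

View pics/crop7.png

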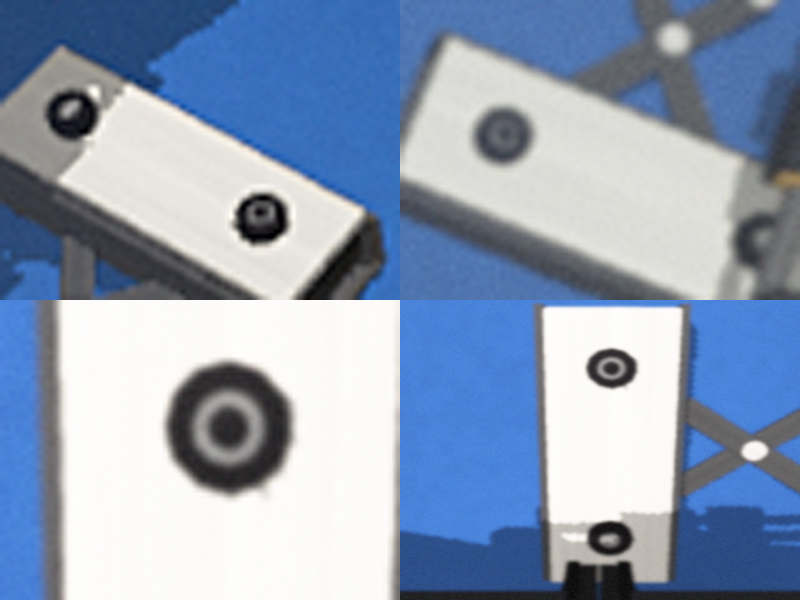

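The pin now shows as a full concentric ring in every view, so it is flush. The head sits centred on the settled cover, and the robot is clear.

```bash
python3 -c "
from station import manip
print(manip.sign_off())"
```

```text
the job is handed in; nothing more can be done
None
```

I seated the rivet in the cover's empty hole, pressed its pin until it reached the end stop by feel (about 16 N vertical, 17.5 N in total, at the highest reading), let go and handed the job in; the sign-off returned no verdict.

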